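Put the right lids back on the spacer tubs

TASK

Close up the two open spacer tubs for the drive, each with the lid that matches its shape, seated down evenly all round. The square lid stands on edge in the slotted stand: lift it out, lay it down flat on the open bench with its handle up and let go of it, then pick it up afresh to put it on. Leave the tubs standing where they are, and do not disturb the trowels, the tile or the float.

Things in the scene. Friction and masses are not known exactly. Their poses are not given: they have to be found in the camera images.
- stand: Fixed slotted pine stand, 40 mm high, slots along its y. Origin on the bench under the middle of the lid slot (10 mm wide, 14 mm deep, floor 26 mm above the bench); the block runs from x -185 to +30 mm and y -100 to +100 mm. Trowel slots at x = -75 and -150 mm, 6 mm wide, 25 mm deep.
- lid_square: Black square lid; origin mid-flange (116 x 116 x 8 mm). Central grey handle bar on its +z side: along y 56, wide 14, 24 mm above the flange. Square plug under it (-z) 80 x 80 mm, 6 deep. Starts on edge in the lid slot, upright within 0.15 rad: -x edge on top (142 mm above the bench), handle to the stand's +x, y along the slot. Lying handle up on the bench its origin is 10 mm high. 0.15 kg.
- lid_round: Black round lid lying on the bench, handle up. Origin mid-flange (diameter 108 mm, 8 mm thick), 10 mm above the bench. Central grey handle bar on its +z side: along y 56, wide 14, 24 mm above the flange. Round plug under it (-z), diameter 78 mm, 6 mm deep. 0.13 kg.
- tub_square: Black square tub of tile spacers, 112 x 112 mm, 90 mm high, rim 13 mm wide round a square mouth 86 x 86 mm, filled to 15 mm below the rim. Origin at the centre of its underside, x and y along its sides, z up. With its lid seated the lid's origin is 94 mm above this one. 0.7 kg, loose.
- tub_round: Black round tub of tile spacers, diameter 104 mm, 90 mm high, rim 10 mm wide round a mouth of diameter 84 mm, filled to 15 mm below the rim. Origin at the centre of its underside, z up. With its lid seated the lid's origin is 94 mm above this one. 0.7 kg, loose.
- trowel_fine: Bystander: steel trowel with small (6 mm) notches on its upper edge, blade 180 mm (own y) x 100 mm (own z), standing in a trowel slot, its blade top 115 mm above the bench, wooden handle 44 mm to its -x side. Origin at the middle of the blade's lower edge.
- trowel_coarse: Bystander: the same trowel with large (14 mm) notches, in the other trowel slot. Origin at the middle of the blade's lower edge.
- quarry_tile: Bystander: terracotta quarry tile 140 x 140 x 20 mm lying on the bench. Origin at the centre of its underside.
- grout_float: Bystander: grey rubber grout float 95 mm (own x) x 230 mm (own y), with an arched handle to 72 mm height. Origin at the centre of its underside.
Not all that is in view belongs to the job. Leave any green look-alike of the lid_square alone.

How it is judged (in metres and radians):
On the way:
1. the square lid lies flat on the bench, handle up, let go of and at rest (height (world z) of lid_square below 0.016 m and angle between lid_square's own z axis and vertical below 0.08 rad and linear speed of lid_square below 0.02 m/s and contact force between the fingers and lid_square below 0.1 N), for 0.2 s.
At the end, for the whole second after the job is handed in: Each lid sits on the tub of its own shape: centred within 6 mm along either axis, its flange resting on the rim (height within 3 mm), level within 0.06 rad, at rest and released; both tubs upright and within 40 mm of where they stood (x of lid_square in the frame of tub_square between -0.006 and 0.006 m and y of lid_square in the frame of tub_square between -0.006 and 0.006 m and z of lid_square in the frame of tub_square between 0.091 and 0.097 m and angle between each of lid_square, tub_square, lid_round, tub_round's own z axis and vertical below 0.06 rad and linear speed of each of lid_square, lid_round below 0.02 m/s and distance of each of tub_square, tub_round from where it was at the start of the episode below 0.04 m and contact force between the fingers and lid_square below 0.1 N and x of lid_round in the frame of tub_round between -0.006 and 0.006 m and y of lid_round in the frame of tub_round between -0.006 and 0.006 m and z of lid_round in the frame of tub_round between 0.091 and 0.097 m and contact force between the fingers and lid_round below 0.1 N); the robot touches nothing.
It fails at once if a trowel, the tile or the float is shifted by more than 30 mm (distance of any of trowel_fine, trowel_coarse, quarry_tile, grout_float from where it was at the start of the episode above 0.03 m).
It also fails if it takes over 64 s, if anything falls off the work surface, if the arm or the gripper's body presses on something with over 40 N, if the wrist force passes 120 N, or if a joint passes its speed limit or range.

ROBOT

A 6-joint arm with a two-finger parallel gripper is mounted at the origin on the work surface. World frame = base frame: x ahead of the robot, y to its left, z up, the work surface at z = 0. Lengths are in mm, angles in degrees, forces in N, time in s.
With the tool pointing down it reaches from about 300 to 850 mm from the base axis. Payload 4.2 kg.
Tool frame: the origin (TCP) lies on the centre line of the jaws, within the pads' length; the fingertips stand 11 mm ahead of it and the grasp point (between the pads) lies 8 mm behind it; z points along the fingers, y is the line along which they close (so a half turn about z gives the same grasp; the last joint's range is limited). The gripper opens to 91 mm and grips with 3 to 60 N. Pads are 32 mm wide; open, the fingers measure 118 mm over their backs; the gripper's body (76 mm by 178 mm) begins 60 mm behind the grasp point.
Start: joints at [69.099, 18.312, 89.639, -0, 72.044, -1.146], TCP at [194.357, 541.172, 224.976] pointing down, gripper open.
Joint ranges: [-177.97, 177.97], [-48.28, 115.42], [12.27, 149.76], [-77.06, 257.06], [2.81, 150.46], [-146.56, 146.56]. Speed limits (degrees/s): [147.25, 147.25, 180, 180, 180, 180].

INTERFACE

Orientations are given as [roll, pitch, yaw] about the fixed x, y, z axes, in that order (R = Rz(yaw) Ry(pitch) Rx(roll)).
In Python, from workcell import env, grab_frame, camera_model, models gives the robot as it stands.
- The arm moves only by the shell command python3 -m crank 'ROWS' [FORCE]. ROWS is text: rows parted by semicolons, each of 7 numbers parted by spaces: the closure, from -1 (fully open) to 1 (shut), so that 0 is half open, then the shift along the tool's x, y, z in mm, then the turn, a rotation vector about the tool's x, y, z in degrees. A call has 1 to 10 rows; each row shifts and turns the commanded pose from where the row before left it, along the tool's axes as they then stand; what a row does not reach is not made up. A row lasts 1/8 s, in which the tool goes at most 62.5 mm and 10.7 degrees, less where a joint would pass 70% of its speed; a pose out of reach is approached as far as the arm can. A call is refused whole if a number of a shift passes 62.5 or a number of a turn 10.7, either way. A call with a gripper value outside its range is refused whole. The fingers move at their own pace and stop on an object; FORCE is the grip in N (left out, the last holds). Time passes only in rows, so rows that do not move let the fingers close. It gives the time, the measured TCP pose, the force, the opening and the grip force at its end, in the units of the state.
- env.state(): the state, without advancing time (a new reading comes with each control period).
- grab_frame(name): name is "side" or "top"; returns the picture (384x512x3 uint8, blue, green, red); there is no depth.
- camera_model(name): a dict with "K" (3x3 intrinsics, pixels), "R" (3x3) and "t" (3): a world point X has camera coordinates R X + t. Camera axes: x right, y down, z forward; pixel columns grow to the right and rows downward; lengths in mm; the calibration is good to about 2 mm. A picture is of the moment at which its call begins. camera_model takes no time and is no camera call.
- env.job_done(): hands the job in; it is judged then, once.
Trained networks look in the newest picture that a camera, given by its name, has taken for a name from the list of things; names that differ only in an ending like _2 or _b are one class to them, and where a whole thing is asked for, a point or a joint stands for the part that bears it (a point fixed in the world has none). Each returns a list of dicts, best first, with "p" (0 to 1); they miss things now and then, are a little off and sometimes report something else, mostly with a low value. They report only what shows in the picture. A call takes as long as a camera call. They do not tell look-alikes from the thing itself.
- models.search_frame(name, camera): "point" ([x, y, z] in mm, in world coordinates, good to about 4 mm: the middle of the surface that is visible of it).
The state is a dict: "time_s": time; "qpos": joint angles; "qvel": joint speeds; "effort": joint torques, N m; "ee_pos": TCP position; "ee_rot": TCP orientation; "force": force on the tool from outside, world axes, zero at the start; "torque": the same for the moment, N m; "gripper_width": finger opening in mm; "gripper_force": force on a finger pad.
Only numpy, scipy, OpenCV 4.12 (cv2) and the standard library are available. Lean on these libraries where they do the work, as an engineer would, in place of code of your own. Each camera call takes 0.05 s, during which the arm holds its last target. There are 200 camera calls.

## Working session

There is one attempt and no reset: what is moved stays moved. The work goes in short steps, Python scripts to look and compute and a shell command to move; the robot and the scene stay as the last step left them, time stands still between calls to the robot, and variables do not carry over. Pictures are saved under pics/ and viewed, at most 10 in all, crops included, and the job is handed in when it is done.

```bash
mkdir -p pics; ls; python3 - <<'E'
from workcell import env, grab_frame, camera_model, models
import cv2, numpy as np
for c in ("top","side"):
    cv2.imwrite(f"pics/{c}0.png",grab_frame(c))
    m=camera_model(c); C=-m["R"].T@m["t"]; print(c,np.round(C),np.round(m["K"][0]),np.round(m["R"],2).tolist())
    for n in ["stand","lid_square","lid_round","tub_square","tub_round","trowel_fine","trowel_coarse","quarry_tile","grout_float"]:
        for d in models.search_frame(n,c)[:3]:
            p=np.array(d["point"]); q=m["K"]@(m["R"]@p+m["t"]); print(n,round(d["p"],2),np.round(p),np.round(q[:2]/q[2]))
s=env.state(); print(s["time_s"],s["ee_pos"],s["ee_rot"],s["gripper_width"])
E
```

```text
pics
top [ 400.  110. 1396.] [429.   0. 255.] [[-0.02, -1.0, 0.01], [-0.99, 0.02, -0.1], [0.1, -0.01, -1.0]]
stand 0.58 [430. 380.  36.] [164. 228.]
lid_square 0.63 [494. 394. 119.] [154. 206.]
lid_square 0.62 [465. 582.  71.] [ 96. 218.]
lid_square 0.58 [633. 493.  72.] [125. 163.]
lid_round 0.79 [436.  17.  16.] [279. 223.]
tub_square 0.74 [ 487. -293.   72.] [379. 204.]
tub_round 0.95 [ 650. -114.   74.] [320. 153.]
tub_round 0.37 [434.  14.  17.] [280. 224.]
trowel_fine 0.88 [382. 385.  66.] [161. 244.]
trowel_coarse 0.71 [315. 394.  71.] [158. 266.]
grout_float 0.73 [ 700. -394.   28.] [403. 139.]
side [ 309. -642. 1028.] [407.   0. 251.] [[0.96, -0.28, 0.02], [-0.21, -0.75, -0.63], [0.19, 0.6, -0.78]]
stand 0.66 [420. 343.  40.] [194. 154.]
lid_square 0.72 [489. 371.  96.] [211. 133.]
lid_square 0.66 [629. 482.  68.] [243. 111.]
lid_square 0.58 [463. 585.  68.] [192. 102.]
lid_round 0.81 [432.   7.  12.] [222. 238.]
tub_square 0.85 [ 484. -309.   73.] [274. 326.]
tub_round 0.86 [ 643. -127.   78.] [308. 247.]
trowel_fine 0.8 [376. 370.  70.] [179. 145.]
trowel_coarse 0.96 [309. 382.  71.] [158. 146.]
quarry_tile 0.96 [702. 294.  18.] [277. 152.]
grout_float 0.83 [ 694. -408.   27.] [368. 348.]
grout_float 0.64 [ 487. -308.   72.] [275. 326.]
1.0 [194.36247917 541.14446692 224.97647465] [ 1.79996485e+02 -3.74261416e-04  1.60243362e+02] 91.15422078386511
```

```bash
python3 - <<'E'
import cv2
a=cv2.imread("pics/top0.png");b=cv2.imread("pics/side0.png")
cv2.imwrite("pics/a.png",cv2.resize(a[90:310,60:460],(800,440),interpolation=cv2.INTER_CUBIC))
cv2.imwrite("pics/b.png",cv2.resize(b[70:370,130:430],(600,600),interpolation=cv2.INTER_CUBIC))
E
```

```text
(no output)
```

View pics/a.png

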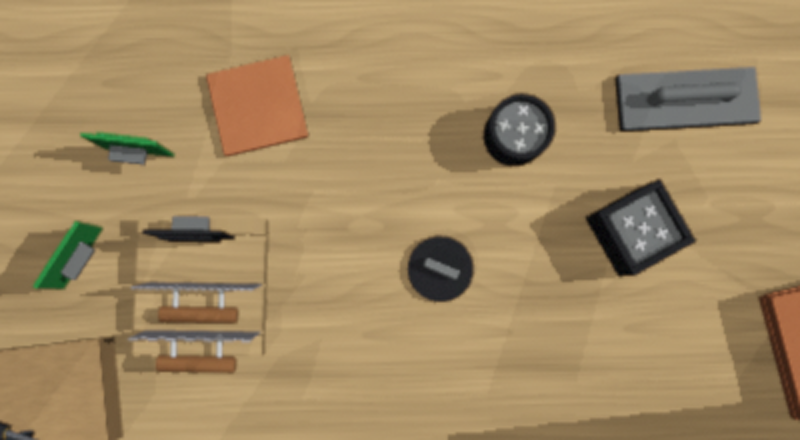

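View pics/b.png

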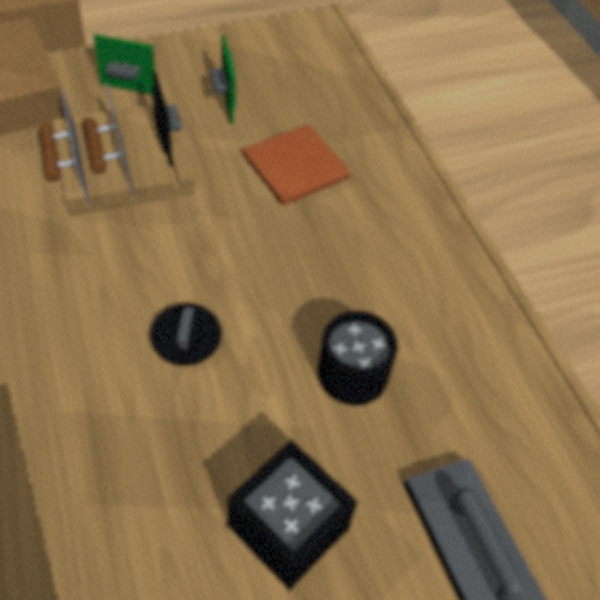

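Three lid_square candidates at top-image pixels: (154,206) is black with a grey handle, in the stand slot; (125,163) and (96,218) are green. The black one in the slot fits the description, and the enlarged crop confirms it. Next I'll fit the known shapes to the silhouettes in both cameras.

```bash
cat > h.py <<'E'
from workcell import env, grab_frame, camera_model, models
import cv2, numpy as np
from scipy.optimize import least_squares
from scipy.spatial.transform import Rotation as Ro
CM={c:camera_model(c) for c in("top","side")}
S=4
def proj(c,P):
    m=CM[c]; q=(m["R"]@np.asarray(P,float).T).T+np.ravel(m["t"]); q=q@m["K"].T; return q[:,:2]/q[:,2:]
def box(a,b,z0,z1): return np.array([[x*a/2,y*b/2,z] for x in(-1,1) for y in(-1,1) for z in(z0,z1)])
def cyl(d,z0,z1):
    t=np.linspace(0,2*np.pi,72,endpoint=False); c=np.c_[np.cos(t),np.sin(t)]*d/2
    return np.r_[np.c_[c,0*t+z0],np.c_[c,0*t+z1]]
def blob(img,c,P,rad,kind):
    """hull (px) of the black/grey blob nearest the projected point P, within rad px"""
    u,v=proj(c,[P])[0]; x0,y0=max(int(u-rad),0),max(int(v-rad),0)
    w=cv2.resize(img[y0:int(v+rad),x0:int(u+rad)],None,fx=S,fy=S,interpolation=cv2.INTER_CUBIC)
    r=w[:,:,2].astype(int); hsv=cv2.cvtColor(w,cv2.COLOR_BGR2HSV)
    if kind=="black": m=(w.max(2)<75)
    else: m=(w.max(2)>=62)&(hsv[:,:,1]<60)
    m=cv2.morphologyEx(m.astype(np.uint8),cv2.MORPH_OPEN,np.ones((3,3)))
    cs,_=cv2.findContours(m,cv2.RETR_EXTERNAL,cv2.CHAIN_APPROX_NONE)
    k=max(cs,key=cv2.contourArea); hcv=cv2.convexHull(k)[:,0,:].astype(float)
    p=np.vstack([np.linspace(a,b,8,endpoint=False) for a,b in zip(hcv,np.roll(hcv,-1,0))])
    # resample evenly
    d=np.r_[0,np.cumsum(np.linalg.norm(np.diff(p,axis=0),axis=1))]; s=np.linspace(0,d[-1],90)
    p=np.c_[np.interp(s,d,p[:,0]),np.interp(s,d,p[:,1])]
    return (p+0.5)/S-0.5+[x0,y0]
def fit(pose2pts,x0,hulls):
    def res(x):
        o=[]
        for c,h in hulls.items():
            H=cv2.convexHull(proj(c,pose2pts(x)).astype(np.float32))
            o+=[cv2.pointPolygonTest(H,tuple(map(float,p)),True) for p in h]
        return np.array(o)
    r=least_squares(res,x0,diff_step=1e-3,x_scale=[1,1]+[.02]*(len(x0)-2),loss="soft_l1")
    return r.x,np.sqrt(np.mean(res(r.x)**2))
def Z(L): return lambda x:(Ro.from_euler("z",x[2]).apply(L) if len(x)>2 else L)+[x[0],x[1],0]
def fits(name,f,x0,hs):
    for k in [hs]+[{c:hs[c]} for c in hs]:
        x,e=fit(f,x0,k); y=x.copy(); y[2:]=np.degrees(y[2:]); print(name,"+".join(k),np.round(y,1),"rms",round(e,2))
E
cat > m1.py <<'E'
from h import *
im={c:cv2.imread(f"pics/{c}0.png") for c in CM}
B=lambda P,r,k:{c:blob(im[c],c,P,r,k) for c in CM}
fits("tubr",Z(cyl(104,0,90)),[648,-120],B([648,-120,60],34,"black"))
fits("tubs",Z(box(112,112,0,90)),[487,-300,.5],B([487,-300,60],42,"black"))
fits("lidr",Z(cyl(108,6,14)),[434,12],B([434,12,14],26,"black"))
fits("lidr bar",Z(box(14,56,14,38)),[434,12,-.3],B([434,12,25],14,"grey"))
# square lid in stand: handle to +x; tilt about y, yaw about z
F=np.r_[np.array([[s,y,z] for s in(-4,4) for y in(-58,58) for z in(14,116)]),np.array([[s,y,z] for s in(-10,-4) for y in(-40,40) for z in(18,98)])]
up=lambda L:(lambda x:Ro.from_euler("yz",[x[3],x[2]]).apply(L)+[x[0],x[1],26])
fits("lids",up(F),[490,385,0,.0],B([490,385,100],30,"black"))
Hb=np.array([[s,y,z] for s in(4,28) for y in(-28,28) for z in(51,65)])
fits("lids bar",up(Hb),[490,385,0,.0],B([508,385,84],13,"grey"))
E
python3 m1.py
```

```text
tubr top+side [ 649.6 -113.8] rms 0.76
tubr top [ 649.  -114.1] rms 0.78
tubr side [ 650.3 -113. ] rms 0.7
tubs top+side [ 489.2 -299.1   27.3] rms 0.59
tubs top [ 488.5 -298.9   26.3] rms 0.55
tubs side [ 489.7 -299.1   27.7] rms 0.56
lidr top+side [434.3  14.4] rms 0.79
lidr top [433.8  14.1] rms 0.79
lidr side [434.8  14.7] rms 0.77
lidr bar top+side [434.3  13.1 -22.9] rms 0.48
lidr bar top [434.2  12.3 -24.3] rms 0.3
lidr bar side [435.2  16.1 -22. ] rms 0.5
lids top+side [494.6 399.6  -1.3  -0.7] rms 0.48
lids top [494.  395.8   0.    0. ] rms 0.75
lids side [493.4 399.1   0.    0. ] rms 0.31
lids bar top+side [501.1 399.5  -5.1  -5.8] rms 0.96
lids bar top [494.7 398.8   0.   -0. ] rms 0.63
lids bar side [501.3 401.8  -8.8  -3.4] rms 1.16
```

```bash
cat > m2.py <<'E'
from h import *
import sys; exec(open("m1.py").read().split("fits(\"tubr\"")[0])
src=open("m1.py").read(); exec("F="+src.split("\nF=")[1].split("\nfits")[0]); 
up=lambda L:(lambda x:Ro.from_euler("yz",[x[3],x[2]]).apply(L)+[x[0],x[1],26])
Hb=np.array([[s,y,z] for s in(4,28) for y in(-28,28) for z in(51,65)])
for nm,L,h in(("lid",F,B([494,398,100],30,"black")),("bar",Hb,B([508,398,84],13,"grey"))):
    out=[]
    for yw in(-6,-2,2,6):
        for ti in(-7,-3,3,7):
            x,e=fit(up(L),[494,398,np.radians(yw),np.radians(ti)],h); x[2:]=np.degrees(x[2:]); out.append((round(e,3),np.round(x,1)))
    for o in sorted(out,key=lambda o:o[0])[:4]: print(nm,*o)
vis=[]
for c in CM:
    i=im[c].copy(); u,v=proj(c,[[494,398,84]])[0].astype(int); x0,y0=u-32,v-32
    i=cv2.resize(i[y0:y0+64,x0:x0+64],None,fx=6,fy=6,interpolation=cv2.INTER_CUBIC)
    vis.append(i)
cv2.imwrite("pics/lid.png",np.hstack(vis))
E
python3 m2.py
```

```text
lid 0.483 [494.7 399.6  -1.3  -0.7]
lid 0.483 [494.6 399.5  -1.3  -0.7]
lid 0.483 [494.7 399.7  -1.3  -0.7]
lid 0.483 [494.7 399.6  -1.3  -0.7]
bar 0.952 [501.9 399.5  -4.5  -6.5]
bar 0.953 [501.6 399.4  -4.6  -6.4]
bar 0.954 [501.9 399.5  -4.4  -6.7]
bar 0.954 [502.  399.4  -4.3  -6.7]
```

View pics/lid.png

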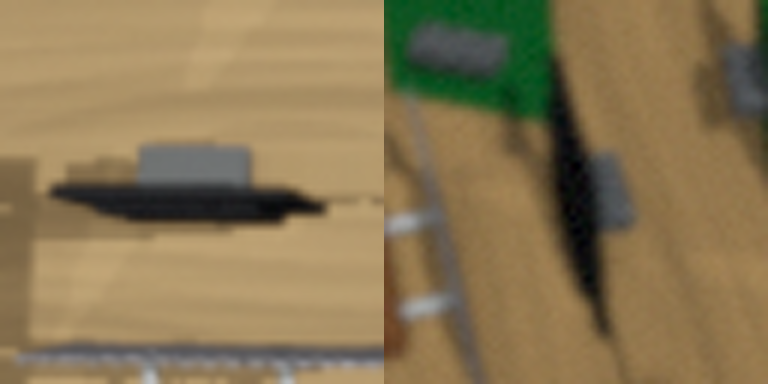

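```bash
cat > d.py <<'E'
# d.py x y z roll pitch yaw : shift in current tool axes (mm) and turn (deg, tool) to reach it
import sys,numpy as np
from workcell import env
from scipy.spatial.transform import Rotation as Ro
s=env.state(); R=Ro.from_euler("xyz",s["ee_rot"],degrees=True); a=list(map(float,sys.argv[1:]))
print("t",round(s["time_s"],2),"pos",np.round(s["ee_pos"],1),"rot",np.round(s["ee_rot"],1),"q",np.round(s["qpos"]),"F",np.round(s["force"],1),"w",round(s["gripper_width"],1),"gf",round(s["gripper_force"],1))
if a:
    print("shift",np.round(R.inv().apply(np.array(a[:3])-s["ee_pos"]),1))
    if len(a)>3:
        T=Ro.from_euler("xyz",a[3:],degrees=True); print("turn",np.round(np.degrees((R.inv()*T).as_rotvec()),1),"shift after turn",np.round(T.inv().apply(np.array(a[:3])-s["ee_pos"]),1))
E
python3 -m crank '-1 -40 -0.8 0 0 0 0;-1 -40 -0.8 0 0 0 0;-1 -40 -0.8 0 0 0 0;-1 -40 -0.8 0 0 0 0;-1 -40 -0.8 0 0 0 0;-1 -40 -0.8 0 0 0 0;-1 -40 -0.8 0 0 0 0;-1 -40 -0.8 0 0 0 0;-1 -40 -0.8 0 0 0 0;-1 -40 -0.8 0 0 0 0'
python3 -m crank '-1 0 0 0 0 0 -9.2;-1 0 0 0 0 0 -9.2;-1 0 0 0 0 10 0;-1 0 0 0 0 10 0;-1 0 0 0 0 10 0;-1 0 0 0 0 10 0;-1 0 0 0 0 0 0;-1 0 0 0 0 0 0'
python3 d.py 566 399 136
```

```text
time_s: 2.25
ee_pos: [569.3, 397.9, 224.9]
ee_rot: [180.0, -0.0, 160.2]
force: [-0.1, 0.4, 0.2]
gripper_width: 91.0
gripper_force: 0.0
time_s: 3.25
ee_pos: [567.9, 398.7, 225.5]
ee_rot: [180.0, -39.9, 178.7]
force: [-0.7, 0.9, 0.0]
gripper_width: 91.2
gripper_force: 0.0
t 3.25 pos [567.9 398.7 225.5] rot [180.  -39.9 178.7] q [ 26.  50.  42.  20. 122. -57.] F [-0.7  0.9  0. ] w 91.2 gf 0.0
shift [-56.    0.2  69.9]
```

```bash
python3 -m crank '-1 -14 0 17.5 0 0 0;-1 -14 0 17.5 0 0 0;-1 -14 0 17.5 0 0 0;-1 -14 0 17.5 0 0 0;-1 0 0 0 0 0 0' >/dev/null
python3 -m crank '-1 0 0 20 0 0 0;-1 0 0 20 0 0 0;-1 0 0 15 0 0 0;-1 0 0 7.5 0 0 0;-1 0 0 0 0 0 0;-1 0 0 0 0 0 0'
python3 d.py 521 399 82
python3 - <<'E'
import sys; sys.path.insert(0,'.')
from h import *
v=[]
for c in CM:
    i=grab_frame(c); u,w=proj(c,[[510,399,84]])[0].astype(int)
    v.append(cv2.resize(i[w-32:w+32,u-32:u+32],None,fx=6,fy=6,interpolation=cv2.INTER_CUBIC))
cv2.imwrite("pics/g1.png",np.hstack(v))
E
```

```text
time_s: 4.62
ee_pos: [526.5, 399.7, 88.6]
ee_rot: [179.9, -39.9, 178.7]
force: [0.1, 0.5, -0.0]
gripper_width: 91.4
gripper_force: 0.0
t 4.62 pos [526.5 399.7  88.6] rot [179.9 -39.9 178.7] q [ 27.  50.  62.  19. 104. -63.] F [ 0.1  0.5 -0. ] w 91.4 gf 0.0
shift [-0.1 -0.9  8.6]
```

View pics/g1.png

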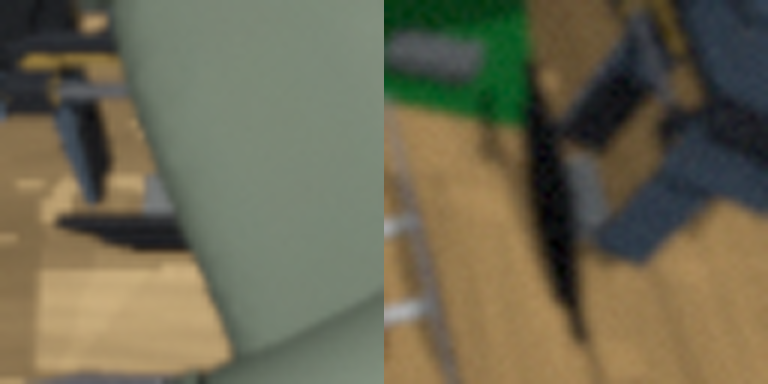

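Side view (right) shows the two fingers on either side of the grey handle, around (590,190), and not touching the black flange. I'll advance and close.

```bash
python3 -m crank '-1 0 -0.8 4.5 0 0 0;-1 0 0 4 0 0 0;-1 0 0 0 0 0 0;0 0 0 0 0 0 0;0.3 0 0 0 0 0 0;1 0 0 0 0 0 0;1 0 0 0 0 0 0;1 0 0 0 0 0 0' 25; python3 d.py
```

```text
time_s: 5.72
ee_pos: [520.5, 398.6, 81.0]
ee_rot: [-180.0, -40.0, 178.6]
force: [-0.6, -0.6, -0.1]
gripper_width: 55.5
gripper_force: 25.0
t 5.72 pos [520.5 398.6  81. ] rot [-180.   -40.   178.6] q [ 28.  50.  63.  19. 102. -63.] F [-0.6 -0.6 -0.1] w 55.5 gf 25.0
```

```bash
python3 -m crank '1 4 0 -4.8 0 0 0;1 6.4 0 -7.7 0 0 0;1 9 0 -10.7 0 0 0;1 9 0 -10.7 0 0 0;1 9 0 -10.7 0 0 0;1 9 0 -10.7 0 0 0;1 9 0 -10.7 0 0 0;1 9 0 -10.7 0 0 0;1 9 0 -10.7 0 0 0;1 9 0 -10.7 0 0 0'; python3 d.py 540 170 210
```

```text
time_s: 6.98
ee_pos: [520.3, 398.8, 210.0]
ee_rot: [180.0, -40.0, 178.6]
force: [0.2, -0.4, -1.7]
gripper_width: 55.8
gripper_force: 25.0
t 6.97 pos [520.3 398.8 210. ] rot [180.  -40.  178.6] q [ 28.  45.  54.  20. 115. -58.] F [ 0.2 -0.4 -1.7] w 55.8 gf 25.0
shift [ -19.2 -228.2  -16.2]
```

Force -1.7 N matches the lid's weight, so it is held. I'll carry it and rotate.

```bash
python3 -m crank '1 -2.4 -28.5 -2 0 0 0;1 -2.4 -28.5 -2 0 0 0;1 -2.4 -28.5 -2 0 0 0;1 -2.4 -28.5 -2 0 0 0;1 -2.4 -28.5 -2 0 0 0;1 -2.4 -28.5 -2 0 0 0;1 -2.4 -28.5 -2 0 0 0;1 -2.4 -28.5 -2 0 0 0;1 0 0 0 0 0 0'; python3 -m crank '1 0 0 0 0 -9 0;1 0 0 0 0 -9 0;1 0 0 0 0 -9 0;1 0 0 0 0 -9 0;1 0 0 0 0 -9 0;1 0 0 0 0 -9 0;1 0 0 0 0 -9 0;1 0 0 0 0 -9 0;1 0 0 0 0 -9 0;1 0 0 0 0 -8.5 0'; python3 -m crank '1 0 0 0 0 0 0;1 0 0 0 0 0 0' 
python3 d.py 540 170 80
python3 - <<'E'
import sys; sys.path.insert(0,'.')
from h import *
v=[]
s=env.state()["ee_pos"]
for c in CM:
    i=grab_frame(c); u,w=proj(c,[s])[0].astype(int)
    v.append(cv2.resize(i[w-45:w+45,u-45:u+45],None,fx=4,fy=4,interpolation=cv2.INTER_CUBIC))
cv2.imwrite("pics/g2.png",np.hstack(v))
E
```

```text
time_s: 8.1
ee_pos: [540.3, 168.7, 209.6]
ee_rot: [-180.0, -40.0, 178.5]
force: [-0.4, 0.4, -0.7]
gripper_width: 55.7
gripper_force: 25.0
time_s: 9.35
ee_pos: [542.4, 159.2, 209.1]
ee_rot: [-178.1, 41.9, 178.2]
force: [0.5, 0.3, -1.7]
gripper_width: 55.6
gripper_force: 25.0
time_s: 9.6
ee_pos: [544.1, 159.6, 209.7]
ee_rot: [-178.2, 41.8, 178.2]
force: [0.6, -0.5, -1.2]
gripper_width: 55.9
gripper_force: 25.0
t 9.6 pos [544.1 159.6 209.7] rot [-178.2   41.8  178.2] q [ 27.   6. 122. -56.  25. -14.] F [ 0.6 -0.5 -1.2] w 55.9 gf 25.0
shift [89.8 13.2 93.3]
```

View pics/g2.png

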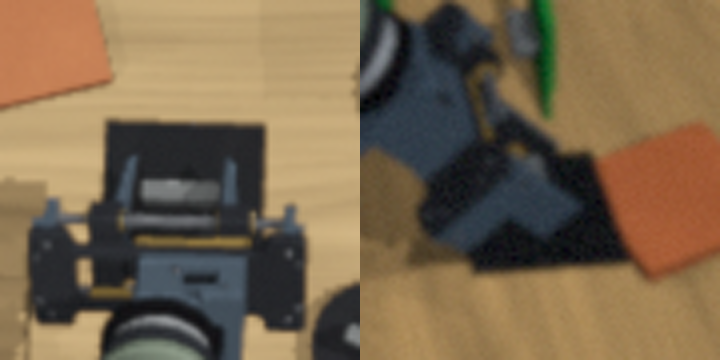

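```bash
python3 d.py 540 165 80 180 49.3 178.6
```

```text
t 9.7 pos [544.4 159.4 209.9] rot [-178.2   41.9  178.2] q [ 27.   6. 122. -56.  25. -14.] F [ 0.3  0.4 -1.8] w 55.9 gf 25.0
shift [90.2  8.4 93.4]
turn [-2.1 -7.4 -0.2] shift after turn [101.5   5.5  81.2]
```

```bash
python3 -m crank '1 0 0 0 -0.7 -2.5 0;1 0 0 0 -0.7 -2.5 0;1 0 0 0 -0.7 -2.4 0;1 0 0 0 0 0 0'; python3 -m crank '1 12.5 0.7 10 0 0 0;1 12.5 0.7 10 0 0 0;1 12.5 0.7 10 0 0 0;1 12.5 0.7 10 0 0 0;1 12.5 0.7 10 0 0 0;1 12.5 0.7 10 0 0 0;1 12.5 0.7 10 0 0 0;1 12.5 0.7 10 0 0 0;1 0 0 0 0 0 0;1 0 0 0 0 0 0' ; python3 d.py 540 165 40 180 49.3 178.6
```

```text
time_s: 10.2
ee_pos: [545.2, 160.9, 224.4]
ee_rot: [-179.9, 48.2, 178.6]
force: [0.2, -0.2, -2.2]
gripper_width: 56.1
gripper_force: 25.0
time_s: 11.45
ee_pos: [534.8, 175.8, 157.5]
ee_rot: [-179.0, 42.1, 178.4]
force: [0.3, -0.4, -1.4]
gripper_width: 55.9
gripper_force: 25.0
t 11.45 pos [534.8 175.8 157.5] rot [-179.    42.1  178.4] q [ 29.  10. 127. -77.  21.  10.] F [ 0.3 -0.4 -1.4] w 55.9 gf 25.0
shift [74.7 -9.  91. ]
turn [-1.2 -7.2 -0.1] shift after turn [ 85.5 -10.7  80.8]
```

The wrist is at its q4 limit here. I'll fit the arm's kinematics from the logged poses to find a laying spot it can reach.

```bash
cat > fk.py <<'E'
import numpy as np
from scipy.optimize import least_squares
from scipy.spatial.transform import Rotation as Ro
D=[([69.099,18.312,89.639,0,72.044,-1.146],[194.36,541.15,224.98],[180,0,160.24]),
([26,50,42,20,122,-57],[567.9,398.7,225.5],[180,-39.9,178.7]),
([27,50,62,19,104,-63],[526.5,399.7,88.6],[179.9,-39.9,178.7]),
([28,50,63,19,102,-63],[520.5,398.6,81],[180,-40,178.6]),
([28,45,54,20,115,-58],[520.3,398.8,210],[180,-40,178.6]),
([27,6,122,-56,25,-14],[544.4,159.4,209.9],[-178.2,41.9,178.2]),
([29,10,127,-77,21,10],[534.8,175.8,157.5],[-179,42.1,178.4])]
def fk(q,p):
    a1,d1,l2,e,l3,lw=p; q=np.radians(q); E=Ro.from_euler
    z=np.array([0,0,1.])
    R=E("z",q[0]); P=R.apply([a1,0,d1]); R=R*E("y",q[1]); P=P+R.apply([0,0,l2]); R=R*E("y",q[2]); P=P+R.apply([e,0,l3])
    R=R*E("z",q[3])*E("y",q[4]); P=P+R.apply([0,0,lw]); R=R*E("z",q[5]); return P,R
def err(x,q,pos,R): 
    P,T=fk(q,x); return np.r_[P-pos,200*(T*K()).inv().__mul__(R).as_rotvec()]
def K(): return Ro.from_euler("z",KZ)
if 1:
    P,T=fk(D[0][0],[0,300,300,0,300,200]); KZ=0
    R=Ro.from_euler("xyz",D[0][2],degrees=True); KZ=(T.inv()*R).as_rotvec(); 
    kk=Ro.from_rotvec(KZ); K=lambda:kk
f=lambda x:np.concatenate([(fk(q,x)[0]-p)*(10 if i==0 else 1) for i,(q,p,_) in enumerate(D)])
s=least_squares(f,[50,350,350,0,350,200]); p=s.x
def ik(pos,rpy,q0=[10,40,80,0,20,0]):
    R=Ro.from_euler("xyz",rpy,degrees=True)
    lo=np.array([-177,-48,13,-76,4,-146]);hi=np.array([177,115,149,257,150,146])
    r=least_squares(lambda q:err(p,q,np.array(pos),R),q0,bounds=(lo,hi),x_scale=10); return np.round(r.x),round(np.linalg.norm(r.fun),1)
if __name__=="__main__":
    print(np.round(p),np.round(s.fun,0)); print("K",np.degrees(KZ))
    for q,P,r in D[3:]: print(ik(P,r,q))
    for x,y in((600,110),(640,85),(680,60)):
        az=np.degrees(np.arctan2(y,x))
        for el in(49.3,44,38):
            for z in(38,120): print(x,y,el,z,*ik([x,y,z],[180,el,180+az]))
E
python3 fk.py
```

```text
[-16. 137. 608.  25. 428. 334.] [107. -42.  -1.  11.  -9.   3.   3. -12.   2.   3.   0.  -0.   4.  -3.
   7.   7. -10.   0.   8.  -8.   2.]
K [3.84788558e-03 4.00462555e-03 9.00049999e+01]
(array([ 28.,  50.,  63.,  19., 102., -62.]), np.float64(0.0))
(array([ 28.,  45.,  55.,  20., 115., -58.]), np.float64(0.0))
(array([ 29.,   6., 122., -57.,  26., -12.]), np.float64(0.0))Traceback (most recent call last):
  File "fk.py", line 31, in <module>
    for q,P,r in D[3:]: print(ik(P,r,q))
                              ~~^^^^^^^
  File "fk.py", line 28, in ik
    r=least_squares(lambda q:err(p,q,np.array(pos),R),q0,bounds=(lo,hi),x_scale=10); return np.round(r.x),round(np.linalg.norm(r.fun),1)
    return func(*args, **kwargs)
    raise ValueError("Initial guess is outside of provided bounds")
ValueError: Initial guess is outside of provided bounds
```

```bash
sed -i '/for q,P,r in D\[3:\]/d' fk.py; python3 fk.py | tail -18
```

```text
600 110 49.3 38 [ 13.  22. 124. -76.   4. -12.] 58.9
600 110 49.3 120 [ 13.  15. 125. -76.   4. -12.] 35.1
600 110 44 38 [ 13.  22. 124. -76.   4. -12.] 41.6
600 110 44 120 [ 13.  15. 125. -76.   4. -12.] 18.6
600 110 38 38 [ 13.  23. 124. -76.   4. -12.] 22.7
600 110 38 120 [ 10.  15. 123.   0.   4. -90.] 2.3
640 85 49.3 38 [ 10.  24. 120. -76.   4. -12.] 54.7
640 85 49.3 120 [ 10.  17. 121. -76.   4. -12.] 32.3
640 85 44 38 [ 10.  25. 120. -76.   4. -12.] 37.4
640 85 44 120 [ 10.  18. 121. -76.   4. -12.] 16.1
640 85 38 38 [ 10.  25. 120. -76.   4. -12.] 18.8
640 85 38 120 [  8.  18. 120.   0.   4. -90.] 0.0
680 60 49.3 38 [  7.  27. 116. -76.   4. -12.] 50.1
680 60 49.3 120 [  7.  20. 117. -76.   4. -12.] 29.0
680 60 44 38 [  7.  27. 117. -76.   4. -12.] 32.9
680 60 44 120 [  7.  20. 118. -76.   4. -12.] 13.4
680 60 38 38 [  7.  27. 117. -76.   4. -12.] 15.0
680 60 38 120 [  5.  20. 115.   0.   6. -90.] 0.0
```

```bash
python3 - <<'E'
from fk import *
for x,y in((540,165),(600,130)):
    for az in(45,60,75,90,105):
        o=[]
        for z in(38,130):
            b=min((ik([x,y,z],[180,49.3,180+az],[10,30,110,q4,40,q6]) for q4 in(60,120) for q6 in(-140,-90,0,90)),key=lambda r:r[1]); o+=[z,*b]
        print(x,y,az,*o)
E
python3 d.py
```

```text
540 165 45 38 [ -2.  28. 136. 120.  40. 108.] 0.0 130 [ -2.  16. 131.  98.  34. 135.] 0.0
540 165 60 38 [ -7.  30. 129.  93.  45. 118.] 0.0 130 [ -7.  20. 125.  78.  46. 139.] 0.0
540 165 75 38 [ -9.  33. 121.  73.  52. 125.] 0.0 130 [ -9.  24. 117.  65.  57. 139.] 0.0
540 165 90 38 [ -9.  36. 112.  59.  61. 127.] 0.0 130 [ -9.  28. 108.  54.  67. 138.] 0.0
540 165 105 38 [ -7.  39. 103.  48.  70. 127.] 0.0 130 [ -7.  32. 100.  46.  77. 135.] 0.0
600 130 45 38 [ -7.  30. 128. 108.  39. 118.] 0.0 130 [ -7.  20. 124.  90.  36. 141.] 0.0
600 130 60 38 [-11.  33. 121.  84.  46. 126.] 0.0 130 [-11.  24. 117.  73.  48. 143.] 0.0
600 130 75 38 [-12.  36. 112.  67.  55. 131.] 0.0 130 [-12.  28. 108.  61.  60. 143.] 0.0
600 130 90 38 [-12.  39. 103.  55.  65. 132.] 0.0 130 [-12.  32.  99.  52.  71. 141.] 0.0
600 130 105 38 [-10.  43.  93.  45.  75. 130.] 0.0 130 [-10.  37.  90.  44.  82. 137.] 0.0
t 11.45 pos [534.8 175.8 157.5] rot [-179.    42.1  178.4] q [ 29.  10. 127. -77.  21.  10.] F [ 0.3 -0.4 -1.4] w 55.9 gf 25.0
```

```bash
python3 - <<'E'
from fk import *
for x,y in((540,165),(560,130)):
    for az in(-30,-45,-60,-75,-90):
        o=[]
        for z in(38,150):
            b=min((ik([x,y,z],[180,49.3,180+az],[25,30,110,q4,40,q6]) for q4 in(-60,-30) for q6 in(-90,0,50)),key=lambda r:r[1]); o+=[z,*b]
        print(x,y,az,*o)
E
```

```text
540 165 -30 38 [ 42.  30. 123. -76.  47.  48.] 18.2 150 [ 42.  19. 122. -72.  50.  37.] 0.0
540 165 -45 38 [ 44.  33. 118. -69.  54.  54.] 0.0 150 [ 44.  23. 114. -60.  61.  38.] 0.0
540 165 -60 38 [ 43.  37. 110. -56.  63.  53.] 0.0 150 [ 43.  28. 105. -51.  72.  41.] 0.0
540 165 -75 38 [ 41.  40. 101. -46.  73.  53.] 0.0 150 [ 41.  32.  96. -44.  82.  44.] 0.0
540 165 -90 38 [ 38.  43.  92. -37.  82.  56.] 0.0 150 [ 38.  36.  88. -37.  91.  49.] 0.0
560 130 -30 38 [ 37.  29. 122. -76.  44.  44.] 25.3 150 [ 37.  18. 122. -75.  46.  36.] 0.0
560 130 -45 38 [ 39.  33. 120. -73.  52.  54.] 0.0 150 [ 39.  23. 115. -63.  58.  37.] 0.0
560 130 -60 38 [ 39.  36. 111. -59.  61.  52.] 0.0 150 [ 39.  27. 106. -53.  69.  39.] 0.0
560 130 -75 38 [ 37.  40. 102. -48.  71.  52.] 0.0 150 [ 37.  32.  97. -46.  79.  43.] 0.0
560 130 -90 38 [ 34.  43.  93. -39.  80.  54.] 0.0 150 [ 34.  36.  89. -39.  89.  47.] 0.0
```

```bash
python3 -m crank '1 -13.4 0 -14.8 0 0 0;1 -13.4 0 -14.8 0 0 0;1 0 0 0 0 0 0;1 0 0 0 6.7 0 7.4;1 0 0 0 6.7 0 7.4;1 0 0 0 6.7 0 7.4;1 0 0 0 6.7 0 7.4;1 0 0 0 6.7 0 7.4;1 0 0 0 6.7 0 7.4;1 0 0 0 6.7 0 7.4'; python3 -m crank '1 0 0 0 0 0 0;1 0 0 0 0 0 0'; python3 d.py 545 155 130 180 49.3 105
```

```text
time_s: 12.7
ee_pos: [534.8, 176.5, 196.4]
ee_rot: [-179.6, 43.0, 107.8]
force: [0.6, -0.4, -1.9]
gripper_width: 55.8
gripper_force: 25.0
time_s: 12.95
ee_pos: [534.2, 175.7, 196.7]
ee_rot: [-179.5, 42.9, 108.3]
force: [-0.7, -0.1, -2.0]
gripper_width: 55.6
gripper_force: 25.0
t 12.95 pos [534.2 175.7 196.7] rot [-179.5   42.9  108.3] q [ 38.  26.  95. -40.  80.  35.] F [-0.7 -0.1 -2. ] w 55.6 gf 25.0
shift [28.6  4.3 64.5]
turn [ 1.8 -6.4  2.3] shift after turn [35.7  5.  60.7]
```

```bash
python3 -m crank '1 0 0 0 0.9 -3.2 1.1;1 0 0 0 0.9 -3.2 1.2;1 0 0 0 0 0 0;1 9 1.2 15 0 0 0;1 9 1.2 15 0 0 0;1 9 1.2 15 0 0 0;1 9 1.2 15 0 0 0;1 0 0 0 0 0 0;1 0 0 0 0 0 0' ; python3 d.py 545 155 40 180 49.3 105
```

```text
time_s: 14.08
ee_pos: [545.5, 156.5, 131.1]
ee_rot: [179.8, 49.3, 104.8]
force: [-0.1, -0.2, -2.4]
gripper_width: 56.1
gripper_force: 25.0
t 14.07 pos [545.5 156.5 131.1] rot [179.8  49.3 104.8] q [ 38.  33.  98. -45.  78.  45.] F [-0.1 -0.2 -2.4] w 56.1 gf 25.0
shift [68.2 -1.  60.4]
turn [ 0.  -0.  -0.1] shift after turn [68.2 -0.8 60.4]
```

```bash
python3 -m crank '1 8.6 0 7.4 0 0 0;1 8.6 0 7.4 0 0 0;1 8.6 0 7.4 0 0 0;1 8.6 0 7.4 0 0 0;1 8.6 0 7.4 0 0 0;1 8.6 0 7.4 0 0 0;1 8.6 0 7.4 0 0 0;1 6 0 5.2 0 0 0;1 0 0 0 0 0 0;1 0 0 0 0 0 0'; python3 -m crank '1 1.5 0 1.3 0 0 0;1 0 0 0 0 0 0;1 0 0 0 0 0 0'
```

```text
time_s: 15.32
ee_pos: [545.5, 156.5, 43.8]
ee_rot: [179.8, 49.3, 104.8]
force: [0.0, -0.9, -1.9]
gripper_width: 55.6
gripper_force: 25.0
time_s: 15.7
ee_pos: [545.4, 156.4, 41.7]
ee_rot: [179.8, 49.3, 104.8]
force: [0.5, 0.3, -1.8]
gripper_width: 55.4
gripper_force: 25.0
```

```bash
python3 - <<'E'
import sys; sys.path.insert(0,'.')
from h import *
v=[]
s=env.state()["ee_pos"]
for c in CM:
    i=grab_frame(c); u,w=proj(c,[s])[0].astype(int)
    v.append(cv2.resize(i[w-40:w+40,u-40:u+40],None,fx=5,fy=5,interpolation=cv2.INTER_CUBIC))
cv2.imwrite("pics/g3.png",np.hstack(v))
E
```

```text
(no output)
```

View pics/g3.png

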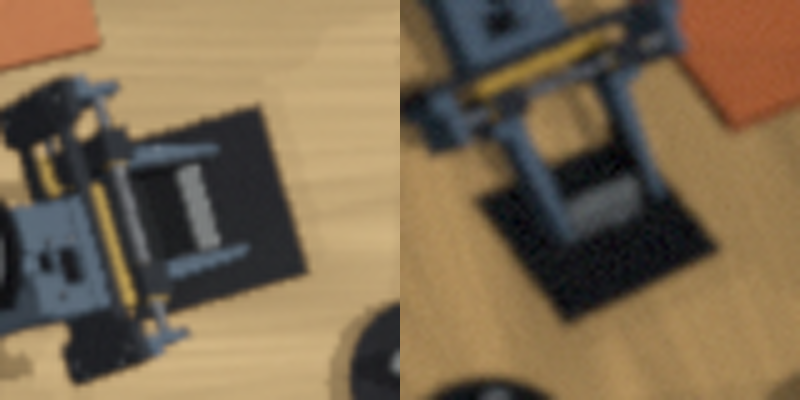

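The lid is held flat with its handle up, clear of the tile (to the left in the top view) and the round lid (lower right). I'll lower it until contact.

```bash
python3 -m crank '1 1.5 0 1.3 0 0 0;1 0 0 0 0 0 0;1 0 0 0 0 0 0'; python3 -m crank '1 1.2 0 1 0 0 0;1 0 0 0 0 0 0;1 0 0 0 0 0 0'; python3 -m crank '1 0.8 0 0.7 0 0 0;1 0 0 0 0 0 0;1 0 0 0 0 0 0'
```

```text
time_s: 16.18
ee_pos: [545.3, 156.4, 39.5]
ee_rot: [179.9, 49.3, 104.8]
force: [0.1, -0.1, -2.3]
gripper_width: 55.8
gripper_force: 25.0
time_s: 16.55
ee_pos: [545.3, 156.4, 38.0]
ee_rot: [179.9, 49.3, 104.8]
force: [1.9, -0.0, -2.2]
gripper_width: 55.8
gripper_force: 25.0
time_s: 16.92
ee_pos: [545.3, 156.4, 36.9]
ee_rot: [179.9, 49.3, 104.8]
force: [0.4, -0.1, -1.9]
gripper_width: 55.4
gripper_force: 25.0
```

```bash
python3 -m crank '1 0.8 0 0.7 0 0 0;1 0 0 0 0 0 0;1 0 0 0 0 0 0'; python3 -m crank '0.2 0 0 0 0 0 0;0 0 0 0 0 0 0;-0.5 0 0 0 0 0 0;-1 0 0 0 0 0 0;-1 0 0 0 0 0 0;-1 0 0 0 0 0 0'
```

```text
time_s: 17.3
ee_pos: [545.4, 156.4, 36.3]
ee_rot: [179.8, 49.3, 104.8]
force: [-1.1, 0.8, 2.9]
gripper_width: 56.0
gripper_force: 25.0
time_s: 18.05
ee_pos: [545.3, 156.3, 35.7]
ee_rot: [179.9, 49.3, 104.8]
force: [-0.6, -0.4, 1.1]
gripper_width: 90.6
gripper_force: 0.0
```

```bash
python3 -m crank '-1 0 0 -8 0 0 0;-1 0 0 -20 0 0 0;-1 0 0 -25 0 0 0;-1 0 0 -25 0 0 0;-1 0 0 -25 0 0 0;-1 0 0 -25 0 9.9 0;-1 0 0 -10 0 9.9 0;-1 0 0 0 0 9.9 0;-1 0 0 0 0 9.9 0;-1 0 0 0 0 9.7 0'; python3 -m crank '-1 0 0 -40 0 0 0;-1 0 0 -20 0 0 0;-1 0 0 0 0 0 0'
cat > m3.py <<'E'
from h import *
im={c:grab_frame(c) for c in CM}
B=lambda P,r,k:{c:blob(im[c],c,P,r,k) for c in CM}
fits("lids",Z(box(116,116,6,14)),[545,152,.25],B([545,152,14],32,"black"))
fits("bar",Z(box(14,56,14,38)),[545,152,-1.3],B([545,152,25],14,"grey"))
for c in CM: cv2.imwrite(f"pics/{c}2.png",im[c])
v=[]
for c in CM:
    u,w=proj(c,[[545,152,14]])[0].astype(int)
    v.append(cv2.resize(im[c][w-50:w+50,u-50:u+50],None,fx=4,fy=4,interpolation=cv2.INTER_CUBIC))
cv2.imwrite("pics/g4.png",np.hstack(v))
E
python3 m3.py; python3 d.py
```

```text
time_s: 19.3
ee_pos: [518.8, 257.7, 129.5]
ee_rot: [179.7, -0.4, 105.1]
force: [-0.2, -0.5, -0.7]
gripper_width: 91.3
gripper_force: 0.0
time_s: 19.68
ee_pos: [519.2, 257.3, 189.8]
ee_rot: [179.6, -0.1, 105.0]
force: [1.0, 0.1, -1.0]
gripper_width: 91.1
gripper_force: 0.0
lids top+side [543.2 161.7  14.7] rms 0.81
lids top [542.9 161.3  15.4] rms 0.87
lids side [543.4 161.9  14.5] rms 0.71
bar top+side [544.4 161.3 -74.6] rms 0.63
bar top [544.3 160.5 -75.4] rms 0.49
bar side [545.1 162.8 -71.9] rms 0.63
t 19.77 pos [517.8 256.6 187. ] rot [179.9  -0.  105. ] q [25. 20. 93.  0. 67. 10.] F [-0.9  0.4 -0.4] w 91.2 gf 0.0
```

View pics/g4.png

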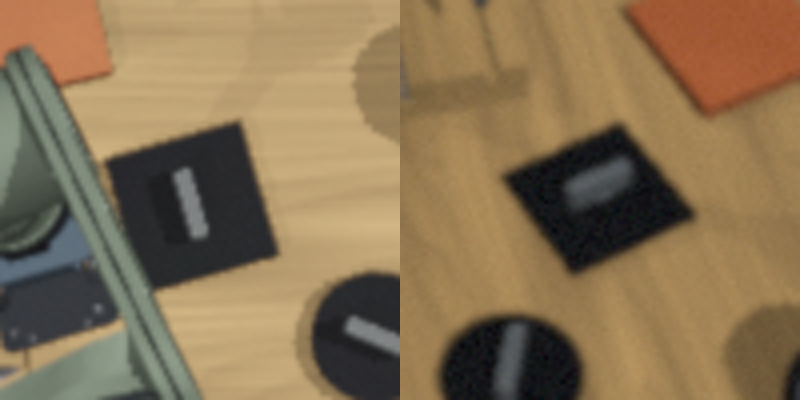

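Lid lies flat with its handle up at about (544,161.5), bar at azimuth 15°, released. The current tool yaw closes along the bar, so I can regrasp from here.

```bash
python3 d.py 543.9 161.5 90 180 0 105.1
```

```text
t 19.77 pos [517.8 256.6 187. ] rot [179.9  -0.  105. ] q [25. 20. 93.  0. 67. 10.] F [-0.9  0.4 -0.4] w 91.2 gf 0.0
shift [-98.7   0.5  96.9]
turn [ 0.1 -0.  -0.1] shift after turn [-98.6   0.4  97. ]
```

```bash
python3 -m crank '-1 -33 0 15 0 0 0;-1 -33 0 30 0 0 0;-1 -33 0 30 0 0 0;-1 0 0.5 22 0 0 0;-1 0 0 0 0 0 0;-1 0 0 0 0 0 0' ; python3 d.py 543.9 161.5 27 180 0 105.1
```

```text
time_s: 20.52
ee_pos: [544.6, 161.3, 90.3]
ee_rot: [179.9, -0.0, 105.0]
force: [0.5, -0.7, 0.6]
gripper_width: 91.1
gripper_force: 0.0
t 20.52 pos [544.6 161.3  90.3] rot [179.9  -0.  105. ] q [ 15.  24. 101.   0.  54.   0.] F [ 0.5 -0.7  0.6] w 91.1 gf 0.0
shift [ 0.4 -0.8 63.3]
turn [ 0.1 -0.  -0.1] shift after turn [ 0.4 -0.7 63.3]
```

```bash
python3 -m crank '-1 0.4 -0.7 20 0 0 0;-1 0 0 20 0 0 0;-1 0 0 15 0 0 0;-1 0 0 8 0 0 0;-1 0 0 0 0 0 0;0.2 0 0 0 0 0 0;1 0 0 0 0 0 0;1 0 0 0 0 0 0;1 0 0 0 0 0 0' 30; python3 d.py
```

```text
time_s: 21.65
ee_pos: [544.1, 161.0, 27.3]
ee_rot: [179.9, -0.0, 104.9]
force: [-0.1, -0.4, 0.2]
gripper_width: 56.1
gripper_force: 30.0
t 21.65 pos [544.1 161.   27.3] rot [179.9  -0.  104.9] q [ 15.  29. 105.   0.  46.   0.] F [-0.1 -0.4  0.2] w 56.1 gf 30.0
```

```bash
python3 -m crank '1 0 0 -10 0 0 0;1 0 0 -20 0 0 0;1 0 0 -30 0 0 0;1 0 0 -30 0 0 0;1 0 0 -30 0 0 0;1 0 0 -20 0 0 0;1 0 0 0 0 0 0'; python3 d.py 489.3 -299 170 180 0 117.2
```

```text
time_s: 22.52
ee_pos: [544.5, 161.1, 168.9]
ee_rot: [179.7, -0.0, 104.9]
force: [0.7, -0.2, -2.5]
gripper_width: 55.4
gripper_force: 30.0
t 22.52 pos [544.5 161.1 168.9] rot [179.7  -0.  104.9] q [15. 20. 96.  0. 64.  0.] F [ 0.7 -0.2 -2.5] w 55.4 gf 30.0
shift [-430.3 -171.9   -2.3]
turn [  0.3   0.  -12.3] shift after turn [-384.  -259.4   -1.1]
```

```bash
python3 -m crank '1 -43 -17.2 0 0 0 0;1 -43 -17.2 0 0 0 0;1 -43 -17.2 0 0 0 0;1 -43 -17.2 0 0 0 0;1 -43 -17.2 0 0 0 0;1 -43 -17.2 0 0 0 0;1 -43 -17.2 0 0 0 0;1 -43 -17.2 0 0 0 0;1 -43 -17.2 0 0 0 0;1 -43 -17.2 0 0 0 0' >/dev/null; python3 -m crank '1 0 0 0 0 0 -6.2;1 0 0 0 0 0 -6.1;1 0 0 0 0 0 0;1 0 0 0 0 0 0'; python3 d.py 489.3 -299 170 180 0 117.2
python3 - <<'E'
from h import *
s=env.state()["ee_pos"]; v=[]
for c in CM:
    i=grab_frame(c); cv2.imwrite(f"pics/{c}3.png",i); u,w=proj(c,[s])[0].astype(int)
    v.append(cv2.resize(i[max(w-50,0):w+50,u-50:u+50],(400,400),interpolation=cv2.INTER_CUBIC))
cv2.imwrite("pics/g5.png",np.hstack(v))
E
```

```text
time_s: 24.28
ee_pos: [488.0, -298.6, 165.9]
ee_rot: [179.9, -0.1, 117.2]
force: [-0.6, -0.2, -1.8]
gripper_width: 56.1
gripper_force: 30.0
t 24.27 pos [ 488.  -298.6  165.9] rot [ 1.799e+02 -1.000e-01  1.172e+02] q [-33.  21.  95.   0.  64. -60.] F [-0.6 -0.2 -1.8] w 56.1 gf 30.0
shift [-1.   1.  -4.1]
turn [ 0.1 -0.1 -0. ] shift after turn [-1.   1.  -4.1]
```

View pics/g5.png

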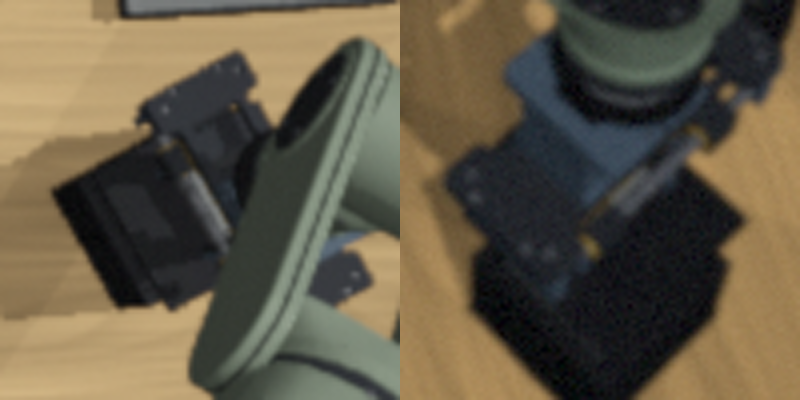

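Both views show the lid over the square tub with its sides parallel. The arm hides too much for a fresh fit, so I'll use the fitted centres and watch the forces.

```bash
python3 -m crank '1 -0.6 0.4 15 0 0 0;1 -0.6 0.4 15 0 0 0;1 0 0 10 0 0 0;1 0 0 5 0 0 0;1 0 0 0 0 0 0;1 0 0 0 0 0 0'; python3 d.py 489.4 -299.3 111.3
```

```text
time_s: 25.12
ee_pos: [489.9, -299.8, 122.0]
ee_rot: [179.9, 0.0, 117.2]
force: [-1.1, 0.1, -0.6]
gripper_width: 55.9
gripper_force: 30.0
t 25.12 pos [ 489.9 -299.8  122. ] rot [179.9   0.  117.2] q [-33.  23.  98.   0.  59. -60.] F [-1.1  0.1 -0.6] w 55.9 gf 30.0
shift [ 0.7 -0.2 10.7]
```

```bash
python3 -m crank '1 0.6 -0.2 3 0 0 0;1 0 0 2 0 0 0;1 0 0 0 0 0 0;1 0 0 0 0 0 0'; python3 -m crank '1 0 0 2 0 0 0;1 0 0 1 0 0 0;1 0 0 0 0 0 0;1 0 0 0 0 0 0'
```

```text
time_s: 25.62
ee_pos: [489.2, -299.2, 116.6]
ee_rot: [179.9, -0.0, 117.2]
force: [-0.1, 0.0, -2.0]
gripper_width: 55.9
gripper_force: 30.0
time_s: 26.12
ee_pos: [489.2, -299.2, 113.6]
ee_rot: [179.9, -0.0, 117.2]
force: [0.1, 0.9, -1.6]
gripper_width: 55.7
gripper_force: 30.0
```

```bash
python3 -m crank '1 0 0 1.2 0 0 0;1 0 0 0.8 0 0 0;1 0 0 0 0 0 0;1 0 0 0 0 0 0'; python3 -m crank '1 0 0 0.8 0 0 0;1 0 0 0 0 0 0;1 0 0 0 0 0 0'
```

```text
time_s: 26.62
ee_pos: [489.2, -299.2, 111.5]
ee_rot: [179.9, -0.0, 117.2]
force: [0.6, 1.0, -2.2]
gripper_width: 56.0
gripper_force: 30.0
time_s: 27.0
ee_pos: [489.2, -299.3, 111.3]
ee_rot: [179.9, 0.0, 117.2]
force: [-1.1, 0.9, 3.7]
gripper_width: 55.9
gripper_force: 30.0
```

```bash
python3 -m crank '0 0 0 0 0 0 0;-1 0 0 0 0 0 0;-1 0 0 0 0 0 0;-1 0 0 0 0 0 0;-1 0 0 -5 0 0 0;-1 0 0 -25 0 0 0;-1 0 0 -30 0 0 0;-1 0 0 -15 0 0 0;-1 0 0 0 0 0 0'; python3 d.py 434.4 13.8 90 180 0 156.5
```

```text
time_s: 28.12
ee_pos: [489.5, -299.5, 186.7]
ee_rot: [179.8, 0.1, 117.2]
force: [0.7, -0.4, -0.3]
gripper_width: 91.3
gripper_force: 0.0
t 28.12 pos [ 489.5 -299.5  186.7] rot [1.798e+02 1.000e-01 1.172e+02] q [-33.  20.  93.   0.  67. -60.] F [ 0.7 -0.4 -0.3] w 91.3 gf 0.0
shift [304.   94.1  96.4]
turn [  0.1   0.2 -39.3] shift after turn [175.4 265.4  96.7]
```

```bash
python3 -m crank '-1 38 11.8 0 0 0 0;-1 38 11.8 0 0 0 0;-1 38 11.8 5 0 0 0;-1 38 11.8 5 0 0 0;-1 38 11.8 10 0 0 0;-1 38 11.8 10 0 0 0;-1 38 11.8 10 0 0 0;-1 38 11.8 10 0 0 0' >/dev/null; python3 -m crank '-1 0 0 10 0 0 -9.8;-1 0 0 10 0 0 -9.8;-1 0 0 10 0 0 -9.8;-1 0 0 10 0 0 -9.9;-1 0 0 0 0 0 0;-1 0 0 0 0 0 0'; python3 d.py 434.4 13.8 27 180 0 156.5
cat > m4.py <<'E'
from h import *
im={c:grab_frame(c) for c in CM}
B=lambda P,r,k:{c:blob(im[c],c,P,r,k) for c in CM}
fits("sq lid",Z(np.r_[box(116,116,90,98),box(112,112,0,90)]),[489,-299,.48],B([489,-299,60],42,"black"))
fits("sq bar",Z(box(14,56,98,122)),[489,-299,-1.1],B([489,-299,105],14,"grey"))
v=[]
for c in CM:
    u,w=proj(c,[[489,-299,60]])[0].astype(int)
    v.append(cv2.resize(im[c][w-40:w+40,u-40:u+40],None,fx=5,fy=5,interpolation=cv2.INTER_CUBIC))
cv2.imwrite("pics/g6.png",np.hstack(v))
E
python3 m4.py
```

```text
time_s: 29.88
ee_pos: [433.8, 14.4, 95.7]
ee_rot: [179.9, 0.0, 156.4]
force: [-0.4, -0.1, -0.5]
gripper_width: 91.1
gripper_force: 0.0
t 29.88 pos [433.8  14.4  95.7] rot [179.9   0.  156.4] q [  0.  14. 118.   0.  48. -66.] F [-0.4 -0.1 -0.5] w 91.1 gf 0.0
shift [-0.8 -0.4 68.7]
turn [ 0.1  0.  -0.1] shift after turn [-0.8 -0.3 68.7]
sq lid top+side [ 489.2 -298.8   27.2] rms 0.7
sq lid top [ 488.5 -298.6   25.8] rms 0.7
sq lid side [ 489.8 -298.7   27.8] rms 0.63
sq bar top+side [ 489.2 -300.4  -61. ] rms 0.88
sq bar top [ 489.  -303.3  -62.1] rms 0.54
sq bar side [ 491.7 -297.7  -61. ] rms 0.64
```

View pics/g6.png

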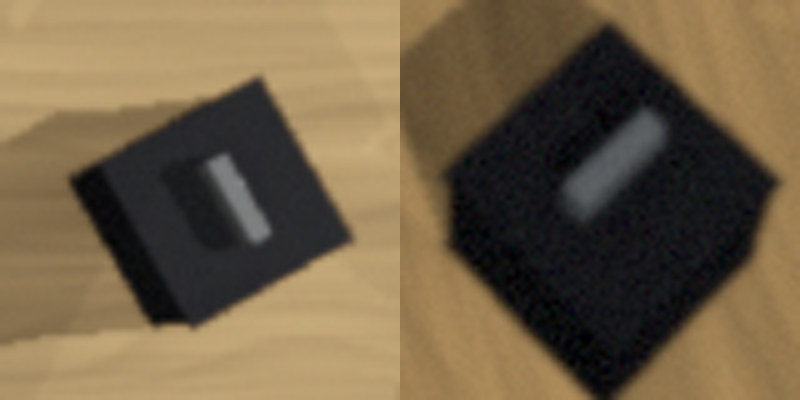

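The square lid sits flush on its tub, level and aligned, handle centred at about (240,200) in the top crop. Now the round lid.

```bash
python3 -m crank '-1 -0.8 -0.3 20 0 0 0;-1 0 0 20 0 0 0;-1 0 0 18 0 0 0;-1 0 0 10.5 0 0 0;-1 0 0 0 0 0 0;0.2 0 0 0 0 0 0;1 0 0 0 0 0 0;1 0 0 0 0 0 0;1 0 0 0 0 0 0' 30; python3 -m crank '1 0 0 -10 0 0 0;1 0 0 -20 0 0 0;1 0 0 -30 0 0 0;1 0 0 -30 0 0 0;1 0 0 -30 0 0 0;1 0 0 -20 0 0 0;1 0 0 0 0 0 0;1 0 0 0 0 0 0'; python3 d.py 649.6 -113.6 167
```

```text
time_s: 31.1
ee_pos: [434.8, 13.8, 27.7]
ee_rot: [179.9, 0.1, 156.5]
force: [0.1, 0.3, 2.3]
gripper_width: 55.7
gripper_force: 30.0
time_s: 32.1
ee_pos: [433.8, 13.7, 166.8]
ee_rot: [180.0, -0.0, 156.5]
force: [0.8, 0.1, -1.6]
gripper_width: 55.9
gripper_force: 30.0
t 32.1 pos [433.8  13.7 166.8] rot [180.   -0.  156.5] q [  0.   9. 112.   0.  59. -66.] F [ 0.8  0.1 -1.6] w 55.9 gf 30.0
shift [-248.7  -30.8   -0.3]
```

```bash
python3 -m crank '1 -31 -3.85 0 0 0 0;1 -31 -3.85 0 0 0 0;1 -31 -3.85 0 0 0 0;1 -31 -3.85 0 0 0 0;1 -31 -3.85 0 0 0 0;1 -31 -3.85 0 0 0 0;1 -31 -3.85 0 0 0 0;1 -31 -3.85 0 0 0 0;1 0 0 0 0 0 0;1 0 0 0 0 0 0';  python3 d.py 650 -113.8 121
```

```text
time_s: 33.35
ee_pos: [648.6, -113.0, 166.1]
ee_rot: [179.9, -0.2, 156.5]
force: [-0.0, -0.2, -1.8]
gripper_width: 55.9
gripper_force: 30.0
t 33.35 pos [ 648.6 -113.   166.1] rot [179.9  -0.2 156.5] q [-11.  28.  83.   0.  69. -77.] F [-0.  -0.2 -1.8] w 55.9 gf 30.0
shift [-1.8 -0.2 45.1]
```

```bash
python3 -m crank '1 -1.5 -0.2 15 0 0 0;1 0 0 15 0 0 0;1 0 0 10 0 0 0;1 0 0 5 0 0 0;1 0 0 0 0 0 0;1 0 0 0 0 0 0'; python3 d.py 650 -113.8 111.7
```

```text
time_s: 34.1
ee_pos: [651.5, -114.1, 123.2]
ee_rot: [179.9, 0.1, 156.5]
force: [0.0, -0.7, -1.6]
gripper_width: 56.0
gripper_force: 30.0
t 34.1 pos [ 651.5 -114.1  123.2] rot [1.799e+02 1.000e-01 1.565e+02] q [-11.  30.  86.   0.  64. -78.] F [ 0.  -0.7 -1.6] w 56.0 gf 30.0
shift [ 1.5 -0.3 11.5]
```

```bash
python3 -m crank '1 1.4 -0.2 3 0 0 0;1 0 0 2.5 0 0 0;1 0 0 0 0 0 0;1 0 0 0 0 0 0'; python3 -m crank '1 0 0 2 0 0 0;1 0 0 1.5 0 0 0;1 0 0 0 0 0 0;1 0 0 0 0 0 0'; python3 -m crank '1 0 0 1 0 0 0;1 0 0 0.7 0 0 0;1 0 0 0 0 0 0;1 0 0 0 0 0 0'
```

```text
time_s: 34.6
ee_pos: [649.8, -113.7, 117.2]
ee_rot: [179.9, 0.1, 156.5]
force: [-0.3, 0.6, -0.7]
gripper_width: 55.8
gripper_force: 30.0
time_s: 35.1
ee_pos: [649.8, -113.7, 113.7]
ee_rot: [179.9, 0.1, 156.5]
force: [0.4, 0.6, -1.1]
gripper_width: 55.7
gripper_force: 30.0
time_s: 35.6
ee_pos: [649.8, -113.7, 112.0]
ee_rot: [179.9, 0.1, 156.5]
force: [-0.5, -0.7, -2.3]
gripper_width: 56.0
gripper_force: 30.0
```

```bash
python3 -m crank '1 0 0 0.8 0 0 0;1 0 0 0 0 0 0;1 0 0 0 0 0 0';
```

```text
time_s: 35.98
ee_pos: [649.9, -113.7, 111.8]
ee_rot: [179.9, 0.1, 156.5]
force: [-1.3, 0.6, 4.4]
gripper_width: 55.6
gripper_force: 30.0
```

Seated at the expected height. I'll release, retreat and verify.

```bash
python3 -m crank '0 0 0 0 0 0 0;-1 0 0 0 0 0 0;-1 0 0 0 0 0 0;-1 0 0 0 0 0 0;-1 0 0 -5 0 0 0;-1 0 0 -25 0 0 0;-1 0 0 -40 0 0 0;-1 0 0 -40 0 0 0' >/dev/null; python3 -m crank '-1 40 20 0 0 0 0;-1 40 20 0 0 0 0;-1 40 20 0 0 0 0;-1 40 20 0 0 0 0;-1 40 20 0 0 0 0;-1 40 20 0 0 0 0;-1 0 0 0 0 0 0;-1 0 0 0 0 0 0'
sed -i '/^v=/,$d' m4.py; cat >> m4.py <<'E'
fits("rd lid",Z(np.r_[cyl(108,90,98),cyl(104,0,90)]),[650,-114],B([650,-114,60],34,"black"))
fits("rd bar",Z(box(14,56,98,122)),[650,-114,-.41],B([650,-114,105],13,"grey"))
v=[cv2.resize(im[c],(400,300)) for c in CM]; w=[]
for c in CM:
    u,k=proj(c,[[650,-114,60]])[0].astype(int)
    w.append(cv2.resize(im[c][k-40:k+40,u-40:u+40],(400,300),interpolation=cv2.INTER_CUBIC))
cv2.imwrite("pics/g7.png",np.vstack([np.hstack(v),np.hstack(w)]))
E
python3 m4.py
```

```text
time_s: 37.98
ee_pos: [477.8, 91.7, 221.6]
ee_rot: [179.9, 0.1, 156.6]
force: [0.5, -0.0, 0.1]
gripper_width: 91.0
gripper_force: 0.0
sq lid top+side [ 489.2 -298.9   27.3] rms 0.69
sq lid top [ 488.5 -298.6   25.8] rms 0.71
sq lid side [ 489.7 -298.8   27.9] rms 0.61
sq bar top+side [ 489.2 -300.4  -60.7] rms 0.87
sq bar top [ 489.  -303.3  -62.3] rms 0.52
sq bar side [ 491.5 -297.7  -61. ] rms 0.61
rd lid top+side [ 649.8 -112.7] rms 0.91
rd lid top [ 649.  -112.8] rms 1.02
rd lid side [ 650.4 -112.2] rms 0.75
rd bar top+side [ 651.2 -114.3  -24.8] rms 0.57
rd bar top [ 651.2 -115.5  -23.2] rms 0.39
rd bar side [ 652.5 -110.7  -26. ] rms 0.55
```

View pics/g7.png

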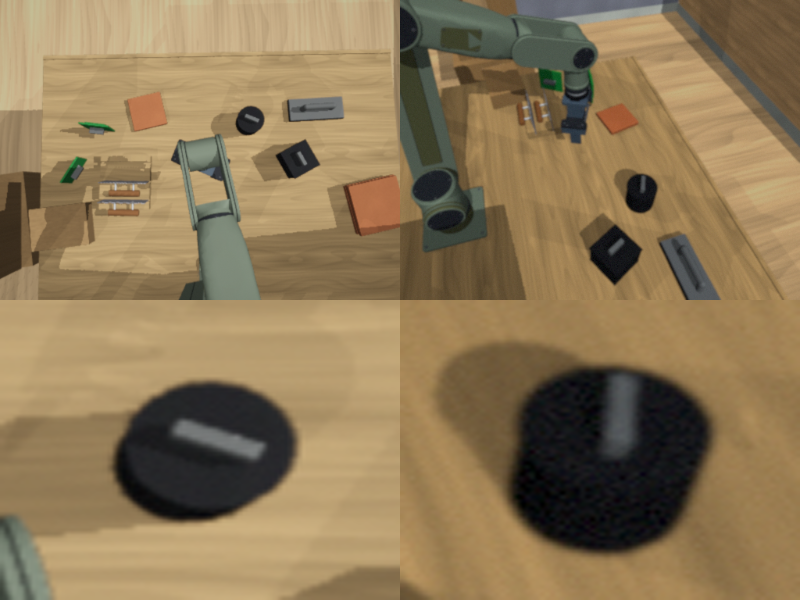

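Both lids are seated level on their tubs (top view: round at (250,120), square at (298,158)). The tile, float, trowels and green lids look where they were, and the arm is clear.

```bash
python3 -c "
from workcell import env
print(env.job_done())"
```

```text
the job is handed in; nothing more can be done
None
```

I handed the job in at about 38 s on the robot's clock: the square lid was laid flat, let go and picked up again, and camera checks show both lids seated on their matching tubs with the tubs, trowels, tile and float where they started; no pass/fail verdict was returned.

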